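# Fit a bayonet gas-filter cartridge and open its valve

### The arm

A 6-joint arm with a two-finger parallel gripper is mounted at the origin on a cart in front of the work surface, level with it; the furniture and walls round the work are solid. World frame = base frame: x ahead of the robot, y to its left, z up, the work surface at z = 0. Lengths are in m, angles in degrees, forces in N, time in s.
With the tool pointing down it reaches from about 0.325 to 0.9 m from the base axis. Payload 3.5 kg.
Tool frame: the origin (TCP) lies at the very end of the fingers, on their centre line; the grasp point (between the pads) lies 19 mm behind it; z points along the fingers, y is the direction in which the jaws open and shut (so a half turn about z gives the same grasp; the last joint's range is limited). The gripper opens to 85 mm and grips with 20 to 120 N. Pads are 22 mm wide; open, the fingers measure 114 mm over their backs; the gripper's body (76 mm by 85 mm) begins 54 mm behind the grasp point. The pads swing forward as they close: fully open they stand 13 mm farther back than shut.
Start: joints at [67.815, 15.837, -1.513, 72.651, 0, 84.076], TCP at [0.175, 0.6, 0.231] pointing down, gripper open.
Joint ranges: [-178.77, 178.77], [-48.84, 107.48], [-61.69, 71.31], [-111.58, 123.2], [-90, 87.43], [-180, 180]. Speed limits (degrees/s): [147.25, 147.25, 180, 180, 180, 180].

### API

Orientations are given as a 3x3 rotation matrix whose columns are the frame's x, y, z axes.
In Python, from plant import telemetry, vision, ctrl, nets gives the robot as it stands.
- The arm moves only by the tool jog_arm, never from a script. Its arguments are lists of equal length, an entry for each row: "slide": the shift along the tool's x, y, z in mm, a list of three; "roll": the turn about the tool's z in rad; "jaw": the opening, from 0 (shut) to 1 (fully open). In form: {"slide": [[dx, dy, dz], ...], "roll": [roll, ...], "jaw": [jaw, ...]}. A call has 1 to 12 rows; each row is the pose to reach, as a shift and turn from the pose commanded when the call began, along the tool's axes at that moment; what a row does not reach only later rows make up. A row lasts 1/8 s, in which the tool goes at most 62.5 mm and 10.7 degrees, less where a joint would pass 70% of its speed; a pose out of reach is approached as far as the arm can. A call with a gripper value outside its range is refused whole. The fingers move at their own pace and stop on an object; "squeeze" is the grip in N (left out, the last holds). Time passes only in rows, so rows that repeat a pose let the fingers close. It gives the time, the measured TCP pose, the force and the opening at its end, in the units of the state.
- telemetry.read_state(): the state, without advancing time (a new reading comes with each control period).
- vision.read_camera(name): name is "side" or "top"; returns the picture (400x640x3 uint8, red, green, blue); there is no depth.
- vision.camera_model(name): a dict with "K" (3x3 intrinsics, pixels), "extrinsics" (4x4, takes a point from camera to world coordinates). Camera axes: x right, y up, looking along -z (the intrinsics and any distortion apply to the point x, -y, -z); pixel columns grow to the right and rows downward; lengths in m; the calibration is good to about 2 mm. A picture is of the moment at which its call begins. camera_model takes no time and is no camera call.
- ctrl.close_job(): hands the job in, once; it reports no verdict.
Trained networks look in the newest picture that a camera, given by its name, has taken for a name from the list of things; names that differ only in an ending like _2 or _b are one class to them, and where a whole thing is asked for, a point or a joint stands for the part that bears it (a point fixed in the world has none). Each returns a list of dicts, best first, with "p" (0 to 1); they miss things now and then, are a little off and sometimes report something else, mostly with a low value. They report only what shows in the picture. A call takes as long as a camera call. They do not tell look-alikes from the thing itself.
- nets.find_in(name, camera): "point" ([row, column] in pixels, amid what is visible of it).
- nets.regions_of(name, camera): "region" (400x640 bool, what is visible of it) and "point" ([row, column] in pixels, amid what is visible of it).
The state is a dict: "clock": time; "joint_pos": joint angles; "qvel": joint speeds; "joint_torque": joint torques, N m; "ee_pos": TCP position; "tool_rot": TCP orientation; "force": force on the tool from outside, world axes, zero at the start; "torque": the same for the moment, N m; "gripper_width": finger opening in m.
Only numpy, scipy, OpenCV 4.12 (cv2) and the standard library are available. Lean on these libraries where they do the work, as an engineer would, in place of code of your own. Each camera call takes 0.05 s, during which the arm holds its last target. There are 200 camera calls.

### The job

Fit the loose filter cartridge into the socket of the gas filter unit: push it in against the spring, turn it clockwise until it stops, and let it spring up so that it is locked. Only then pull the unit's push-pull valve knob straight up until it clicks into its on position. Do not shift or knock over the tip rack, the small vial or the reagent bottle.

Things in the scene. Friction and masses are not known exactly. Their poses are not given: they have to be found in the camera images.
- filter_unit: fixed gas filter unit: grey box, 115 (x) x 190 (y) x 50 mm high, black strip on its front (-x) face, two brass hose connectors at its back. Origin: centre of its underside; x from front to back, y towards the socket end, z up. On top: an aluminium bayonet collar (68 mm outside, top at z = 62 mm) centred at y = +45 mm, and the valve knob centred at y = -52 mm.
- socket_mouth (a point): centre of the collar's top face (axes as filter_unit). Bore 36.4 mm wide under an 8 mm thick lip. When the cartridge is locked, its foot is 27 mm below this point and its flange's underside 8 mm above it; it is then held up by the spring and cannot turn.
- entry_slot (a point): middle of one of the two slots in the collar's lip through which the lugs enter, at the collar's top, 22.5 mm from its axis; the other slot is opposite. Slots are 12.4 mm wide and reach 27 mm from the axis. They lie 80 degrees (1.40 rad) counter-clockwise, seen from above, of the unit's +x and -x directions.
- lock_mark (a point): one of two small black dots on the collar's top, 30.5 mm from its axis at its -x and +x sides: the lugs lie under them when locked. From the slots the cartridge, held pushed in, turns 80 degrees clockwise seen from above to a stop; the other way is blocked. Let go there, it springs up 4 mm or more into notches. Stop and notches leave the locked cartridge about 4 degrees of play.
- follower (a joint): sprung round plate in the socket: 0 = up, its face 24 mm below the collar's top; grows as the cartridge's foot presses it down (0.012 m at most). 3.3 N starts it, then 0.57 N more per mm. Lugs clear the lip, so that the cartridge can turn, when the foot is 31 to 35 mm below the collar's top (8 to 10 N); at 35 mm the flange meets the collar. Locked: about 0.003.
- cartridge: loose filter cartridge, 0.15 kg, stands upright. Origin: centre of foot, z up. White spigot 34 mm wide (29 at the foot), z 0-35 mm; two steel lugs along its +x and -x, 9 mm wide, ends 24 mm off axis, z 17-23; grey flange 60 mm wide, z 35-43; grey flat-sided grip bar, 56 mm along x (in line with the lugs), 14 mm thick along y, z 43-73. Fits either way round.
- valve_knob (a joint): height of the valve knob: 0 = pushed in (off), 0.020 m = pulled up (on), along the unit's z. A detent with its hump halfway holds it at either end; about 5 N pulls it out. It starts in.
- knob_grip (a point): centre of the knob's head, 27 mm above the top of the box when off. Black round knurled head, 34 mm wide, 26 mm high (13 mm above and below this point), on a 12 mm stem.
- tip_box: bystander: pipette tip rack 62 x 92 x 50 mm, origin under its centre
- vial: bystander: small screw-cap vial, 27 mm wide, 55 mm high, origin under its centre
- std_bottle: bystander: reagent bottle, 56 mm wide, 106 mm high, origin under its centre
Mind the look-alikes: they are no part of the job. What is shaped like the cartridge but green or purple is not meant.

How it is judged (in metres and radians):
On the way, in this order (a step that is already met when the one before it is completed fails the run):
1. the cartridge is locked in the socket: upright, lugs along the unit's x axis, sprung up into its notches (horizontal distance between cartridge and socket_mouth below 0.004 m and z of cartridge in the frame of socket_mouth between -0.0288 and -0.025 m and angle between the x axis of cartridge and the x axis of filter_unit, either way round below 0.16 rad and angle between cartridge's own z axis and vertical below 0.08 rad), for 0.2 s.
2. the valve knob is pulled up to its on position (value of joint valve_knob above 0.017 m), for 0.2 s.
At the end, for the whole second after the job is handed in: The cartridge is at rest and locked in the socket: centred within 4 mm, upright within 0.08 rad, its lugs within 0.16 rad of the unit's x axis, sprung up so that its foot is 25 to 28.8 mm below the collar's top; the valve knob is up by more than 17 of its 20 mm (all of step 1 and linear speed of cartridge below 0.02 m/s and value of joint valve_knob above 0.017 m); the robot touches nothing.
It fails at once if the tip rack is shifted more than 30 mm (distance of tip_box from where it was at the start of the episode above 0.03 m).
It fails at once if the small vial is shifted more than 30 mm or tipped (distance of vial from where it was at the start of the episode above 0.03 m or angle between vial's own z axis and vertical above 0.5 rad).
It fails at once if the reagent bottle is shifted more than 30 mm or tipped (distance of std_bottle from where it was at the start of the episode above 0.03 m or angle between std_bottle's own z axis and vertical above 0.5 rad).
It also fails if it takes over 56 s, if anything falls off the work surface, if the arm or the gripper's body presses on something with over 40 N, if the wrist force passes 120 N, or if a joint passes its speed limit or range.

## Working session

There is one attempt and no reset: what is moved stays moved. The work goes in short steps, Python scripts to look and compute and a tool call to move; the robot and the scene stay as the last step left them, time stands still between calls to the robot, and variables do not carry over. Pictures are saved under pics/ and viewed, about 8 in all and at most 12, crops included, and the job is handed in when it is done.

Besides the shell and the picture viewer there is one more tool, called as name([rows], argument=value, ...), one row to a line, values as JSON. jog_arm: Moves the arm, as the interface text tells. Its arguments: {"type":"object","properties":{"slide":{"type":"array"},"roll":{"type":"array"},"jaw":{"type":"array"},"squeeze":{"type":"number"}},"required":["slide","roll","jaw"]}

```bash
ls; mkdir -p pics
python3 - <<'E'
from plant import telemetry, vision, ctrl, nets
import cv2,numpy as np
s=telemetry.read_state();print({k:np.round(v,3).tolist() for k,v in s.items()})
for c in("top","side"):
    im=vision.read_camera(c);cv2.imwrite(f"pics/{c}0.png",im[:,:,::-1])
    m=vision.camera_model(c);print(c,m)
    for n in("filter_unit","socket_mouth","entry_slot","lock_mark","cartridge","knob_grip","valve_knob","tip_box","vial","std_bottle"):
        print(n,[(np.round(d["point"]).tolist(),round(float(d["p"]),2)) for d in nets.find_in(n,c)])
E
```

```text
pics
{'clock': 0.0, 'joint_pos': [67.814, 15.88, -1.6, 72.649, -0.001, 84.076], 'qvel': [0.098, -0.054, 0.111, 0.038, 0.013, -0.078], 'joint_torque': [-0.002, -44.551, 29.52, 0.016, -0.0, -0.0], 'ee_pos': [0.175, 0.599, 0.23], 'tool_rot': [[-0.96, 0.28, -0.001], [0.28, 0.96, -0.002], [0.0, -0.002, -1.0]], 'force': [-0.626, -0.073, 0.763], 'torque': [0.008, 0.035, -0.022], 'gripper_width': 0.086}
top {'K': array([[467.51870785,   0.        , 320.48504383],
       [  0.        , 467.51870785, 196.68938829],
       [  0.        ,   0.        ,   1.        ]]), 'extrinsics': array([[-0.02741643,  0.97236945, -0.23183181,  0.34505578],
       [-0.99959945, -0.02503946,  0.01318993,  0.24599724],
       [ 0.00702054,  0.23210057,  0.97266646,  1.12129123],
       [ 0.        ,  0.        ,  0.        ,  1.        ]])}
filter_unit [([236.0, 428.0], 0.93)]
socket_mouth [([236.0, 428.0], 0.91)]
entry_slot [([235.0, 427.0], 0.76)]
lock_mark [([241.0, 425.0], 0.6)]
cartridge [([250.0, 264.0], 0.95), ([238.0, 315.0], 0.76)]
knob_grip [([231.0, 454.0], 0.56), ([233.0, 427.0], 0.43)]
valve_knob [(
[... 315 characters left out ...]
rinsics': array([[ 0.97204687,  0.16480297, -0.16722699,  0.41898165],
       [-0.23442248,  0.64157786, -0.73035878, -0.56450692],
       [-0.01307616,  0.74914473,  0.66227727,  0.81078466],
       [ 0.        ,  0.        ,  0.        ,  1.        ]])}
filter_unit [([328.0, 300.0], 0.84)]
socket_mouth [([328.0, 301.0], 0.9)]
entry_slot [([325.0, 304.0], 0.88)]
lock_mark [([324.0, 298.0], 0.97)]
cartridge [([179.0, 301.0], 0.87), ([224.0, 280.0], 0.69), ([198.0, 260.0], 0.64)]
knob_grip [([330.0, 314.0], 0.7), ([197.0, 260.0], 0.27)]
valve_knob [([326.0, 310.0], 0.57)]
tip_box [([168.0, 234.0], 0.97), ([326.0, 300.0], 0.25)]
vial [([193.0, 329.0], 0.47)]
std_bottle [([273.0, 405.0], 0.76)]
```

View pics/top0.png

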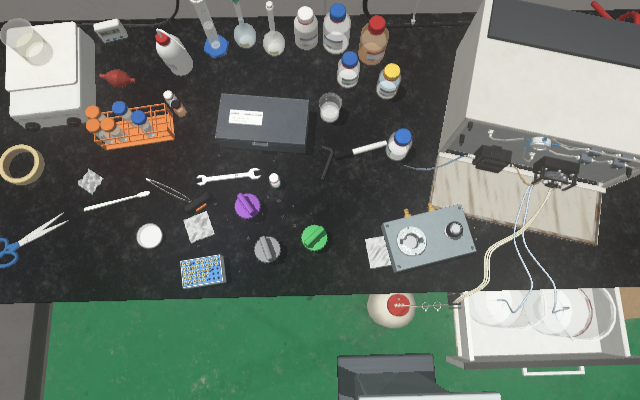

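View pics/side0.png

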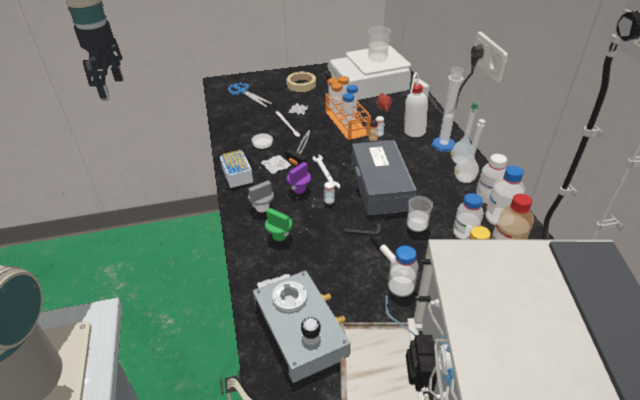

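```bash
cat > h.py <<'E'
from plant import telemetry, vision, ctrl, nets
import cv2,numpy as np
from scipy.optimize import minimize
M={c:vision.camera_model(c) for c in("top","side")}
def proj(P,c):
    E=M[c]["extrinsics"];q=(np.asarray(P,float).reshape(-1,3)-E[:3,3])@E[:3,:3]
    q=q*[1,-1,-1];u=q@M[c]["K"].T;return u[:,:2]/u[:,2:]
def place(P,x,y,a,z=0):
    c,s=np.cos(a),np.sin(a);P=np.asarray(P,float)
    return np.c_[P[:,0]*c-P[:,1]*s+x,P[:,0]*s+P[:,1]*c+y,P[:,2]+z]
def box(x,y,z0,z1,cx=0,cy=0):return [(cx+i*x/2,cy+j*y/2,z) for z in(z0,z1) for i,j in((-1,-1),(1,-1),(1,1),(-1,1))]
def ring(r,z,cx=0,cy=0,n=40):
    t=np.linspace(0,2*np.pi,n,False);return [(cx+r*np.cos(a),cy+r*np.sin(a),z) for a in t]
def cyl(r,z0,z1,cx=0,cy=0):return ring(r,z0,cx,cy)+ring(r,z1,cx,cy)
mm=lambda L:[np.array(p)/1000 for p in L]
UNIT=[mm(L) for L in(box(115,190,0,50),cyl(34,50,62,0,45),cyl(6,50,64,0,-52),cyl(17,64,90,0,-52))]
CART=[mm(L) for L in(cyl(14.5,0,3),cyl(17,3,35),cyl(30,35,43),box(56,14,43,73),box(48,9,17,23))]
def mask(parts,x,y,a,c,z=0,S=8,off=(0,0),size=(640,400)):
    im=np.zeros((size[1]*2,size[0]*2),np.uint8)
    for P in parts:
        h=cv2.convexHull(proj(place(P,x,y,a,z),c).astype(np.float32))
        cv2.fillConvexPoly(im,np.round((h*2+.5)*256).astype(np.int32),255,cv2.LINE_AA,8)
    return cv2.resize(im,size,interpolation=cv2.INTER_AREA)/255.
def ray(rc,c,z):
    K=M[c]["K"];E=M[c]["extrinsics"]
    d=np.linalg.solve(K,[rc[1],rc[0],1])*[1,-1,-1];d=E[:3,:3]@d;o=E[:3,3]
    return o+d*(z-o[2])/d[2]
def fit(parts,x0,masks,z=0):
    def cost(p):
        s=0
        for c,m in masks.items():
            r=mask(parts,p[0],p[1],p[2],c,z);s+=np.abs(r-m).sum()/m.sum()
        return s
    best=None
    for a in x0[2]:
        p0=np.array([x0[0],x0[1],a])
        r=minimize(cost,p0,method="Nelder-Mead",options=dict(initial_simplex=[p0,p0+[.01,0,0],p0+[0,.01,0],p0+[0,0,.2]],xatol=1e-4,fatol=1e-4,maxiter=150))
        if best is None or r.fun<best.fun:best=r
    return best
E
cat > m1.py <<'E'
from h import *
R={}
for n,pt in (("filter_unit",((236,428),(328,300))),("cartridge",((250,265),(198,260)))):
    ms={}
    for c,q in zip(("top","side"),pt):
        if n=="filter_unit":vision.read_camera(c)
        else:vision.read_camera(c)
        L=nets.regions_of(n,c)
        L=[d for d in L if np.hypot(*(np.array(d["point"])-q))<20]
        print(n,c,[(d["point"],d["p"],d["region"].sum()) for d in L])
        if L:ms[c]=L[0]["region"].astype(float)
    parts=UNIT if n=="filter_unit" else CART
    p=ray(pt[0],"top",.03)
    for sel in ({**ms},{k:v for k,v in ms.items() if k=="top"},{k:v for k,v in ms.items() if k=="side"}):
        if sel:
            r=fit(parts,(p[0],p[1],(-.2+np.pi*0,.2) if n=="filter_unit" else (0,.8,1.6,2.4)),sel);print(n,list(sel),r.x.round(4),r.fun)
            R.setdefault(n,r.x)
for n,pt in(("tip_box",(269,202)),("vial",(179,274)),("std_bottle",(142,399))):print(n,ray(pt,"top",.03).round(3))
np.save("R.npy",np.array([R["filter_unit"],R["cartridge"]]))
E
cat > ov.py <<'E'
from h import *
def crop(im,c,ctr,parts,p,w=50,S=6,z=0):
    x0,y0=int(ctr[0]-w*.667),int(ctr[1]-w*.5);W,H=int(w*1.333),w
    o=cv2.resize(np.ascontiguousarray(im[y0:y0+H,x0:x0+W,::-1]),(400,300),interpolation=cv2.INTER_CUBIC);S=300/w
    for P in parts:
        h=(proj(place(P,*p,z),c)-[x0-.5,y0-.5])*S
        n=len(h)//2
        for q in(h[n:],):cv2.polylines(o,[np.round(q).astype(np.int32)],True,(0,0,255),1,cv2.LINE_AA)
        if n==4:cv2.polylines(o,[np.round(h[:n]).astype(np.int32)],True,(255,255,0),1,cv2.LINE_AA)
    return o
E
python3 m1.py
python3 - <<'E'
from ov import *
U,C=np.load("R.npy");rows=[]
for c in("top","side"):
    im=vision.read_camera(c)
    rows.append(np.hstack([crop(im,c,proj([[U[0],U[1],.04]],c)[0],UNIT,U,w=110),crop(im,c,proj([[C[0],C[1],.04]],c)[0],CART,C,w=45)]))
cv2.imwrite("pics/ov1.png",np.vstack(rows))
E
```

```text
filter_unit top [([238.4, 431.2], 0.66, np.int64(4313))]
filter_unit side [([327.6, 300.3], 0.74, np.int64(6344))]
filter_unit ['top', 'side'] [ 0.4997 -0.0165  0.2172] 0.11465944083258896
filter_unit ['top'] [ 0.4993 -0.0177  0.2159] 0.04666966717129698
filter_unit ['side'] [ 0.5011 -0.0137  0.2112] 0.05268216996760874
cartridge top [([247.0, 263.8], 0.71, np.int64(543))]
cartridge side [([198.9, 260.2], 0.58, np.int64(513))]
cartridge ['top', 'side'] [0.4823 0.3595 0.6778] 0.24752606006162386
cartridge ['top'] [0.4824 0.3595 2.2269] 0.0636622973314556
cartridge ['side'] [0.4825 0.3603 0.6821] 0.16501165768451628
tip_box [0.441 0.51  0.03 ]
vial [0.652 0.342 0.03 ]
std_bottle [0.739 0.033 0.03 ]
```

View pics/ov1.png

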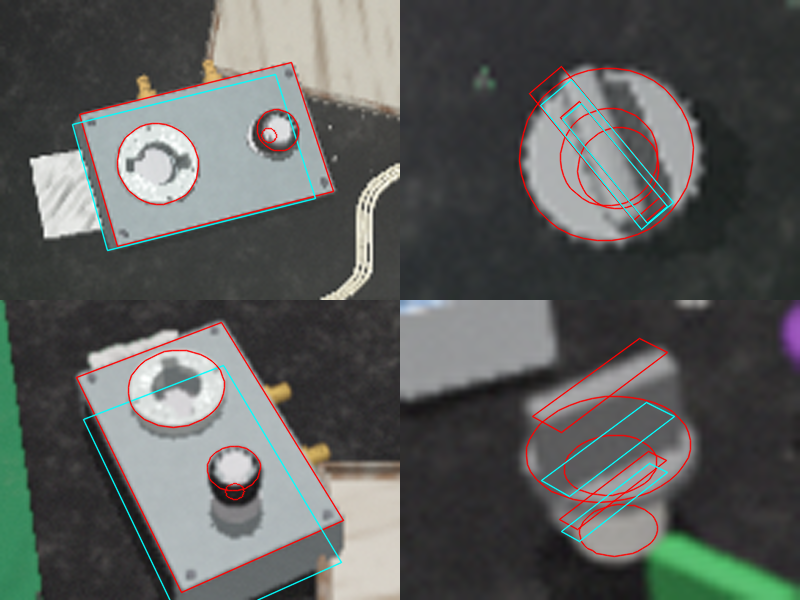

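Run:
```python
from ov import *
U,C=np.load("R.npy")
def inv(px,py,c,w=45):
    ctr=proj([[C[0],C[1],.04]],c)[0];x0,y0=int(ctr[0]-w*.667),int(ctr[1]-w*.5);S=300/w
    return (py/S+y0-.5,px/S+x0-.5)
for c,pts in(("top",((170,88),(243,213))),("side",((130,108),(270,55)))):
    a,b=[ray(inv(*p,c),c,.073) for p in pts];d=b-a
    print(c,((a+b)/2).round(4),np.linalg.norm(d),np.arctan2(d[1],d[0])%np.pi)
rows=[]
for c in("top","side"):
    im=vision.read_camera(c)
    rows.append(np.hstack([crop(im,c,proj([[C[0],C[1],.05]],c)[0],CART[2:4],(C[0],C[1],a),w=36) for a in(.45,.58)]))
cv2.imwrite("pics/ov2.png",np.vstack(rows))
```

```text
top [0.4796 0.3563 0.073 ] 0.04935140354052629 0.5200357493336214
side [0.4826 0.3611 0.073 ] 0.05612317036785737 0.31770351775539357
```

View pics/ov2.png

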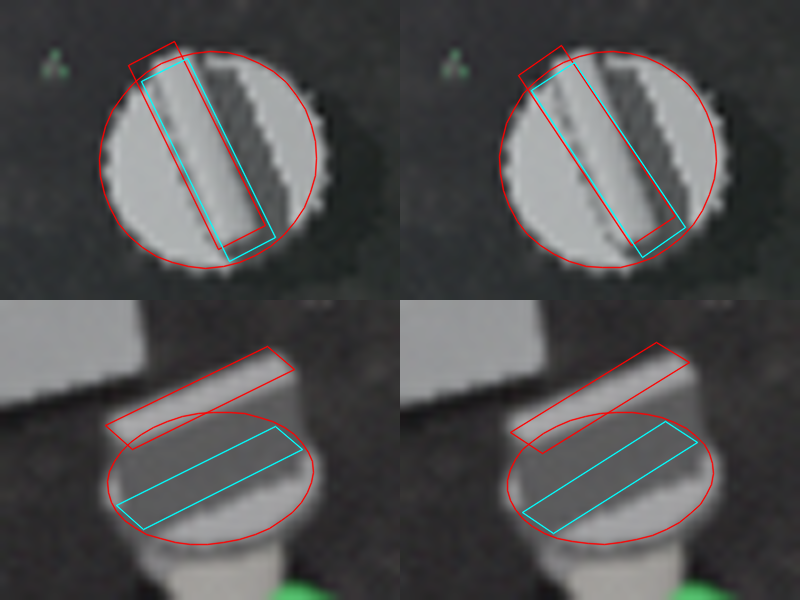

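Grey cartridge (top ≈ (250,266), side ≈ (198,260)); its bar yaw is about 0.37 rad, and the unit fit overlays well. I now plan the move over the cartridge.

```bash
cat > plan.py <<'E'
import sys,numpy as np
from plant import telemetry
# from commanded pose (x y z ax_deg) to target(s); slide mm in tool axes, roll rad
def go(cur,tgt):
    a=np.radians(cur[3]);X=np.array([np.cos(a),np.sin(a),0]);Y=np.array([np.sin(a),-np.cos(a),0])
    d=(np.array(tgt[:3])-cur[:3])*1000
    return np.round([d@X,d@Y,-d[2]],1),round(-np.radians(tgt[3]-cur[3]),3)
def st():
    s=telemetry.read_state();R=s["tool_rot"];R=np.array(R)
    print("t",s["clock"],"pos",np.round(s["ee_pos"],4),"ax",np.degrees(np.arctan2(R[1,0],R[0,0])).round(2),"tilt",R[:,2].round(4),"F",np.round(s["force"],2),"T",np.round(s["torque"],3),"w",round(s["gripper_width"],4),"j",np.round(s["joint_pos"],1))
E
python3 - <<'E'
from plan import *
st();s=(.175,.6,.231,163.74)
print(go(s,(.4815,.359,.18,201.2)),go(s,(.4815,.359,.048,201.2)))
E
```

```text
t 1.7 pos [0.175  0.6    0.2313] ax 163.74 tilt [-0.e+00 -1.e-04 -1.e+00] F [ 0.61  0.25 -0.2 ] T [-0.037 -0.007  0.001] w 0.0857 j [67.8 15.8 -1.5 72.7 -0.  84.1]
(array([-361.7, -145.5,   51. ]), np.float64(-0.654)) (array([-361.7, -145.5,  183. ]), np.float64(-0.654))
```

jog_arm([
  [-60,-24,0],
  [-120,-48,0],
  [-180,-72,0],
  [-240,-97,0],
  [-300,-121,0],
  [-361.7,-145.5,20],
  [-361.7,-145.5,70],
  [-361.7,-145.5,91],
  [-361.7,-145.5,91],
  [-361.7,-145.5,91],
], roll=[-0.15,-0.3,-0.45,-0.6,-0.654,-0.654,-0.654,-0.654,-0.654,-0.654], jaw=[0.6,0.6,0.6,0.6,0.6,0.6,0.6,0.6,0.6,0.6], squeeze=40)

```text
clock: 2.95
ee_pos: [0.4822, 0.3598, 0.1416]
tool_rot: [[-0.932, -0.362, 0.002], [-0.362, 0.932, 0.001], [-0.002, 0.0, -1.0]]
force: [-0.7, 0.3, 1.1]
gripper_width: 0.0507
```

Run:
```python
from ov import *
from plan import st
st()
rows=[]
for c in("top","side"):
    im=vision.read_camera(c);C=(.4815,.359,.37)
    rows.append(np.hstack([crop(im,c,proj([[C[0],C[1],.05]],c)[0],CART[2:4],C,w=36),crop(im,c,proj([[C[0],C[1],.1]],c)[0],CART[2:4],C,w=90)]))
cv2.imwrite("pics/g1.png",np.vstack(rows))
```

```text
t 2.95 pos [0.4822 0.3598 0.1416] ax -158.76 tilt [ 0.0018  0.0011 -1.    ] F [-0.73  0.27  1.13] T [-0.006  0.025  0.031] w 0.0507 j [ 30.6  16.8 -11.4  61.6   0.    9.3]
```

View pics/g1.png

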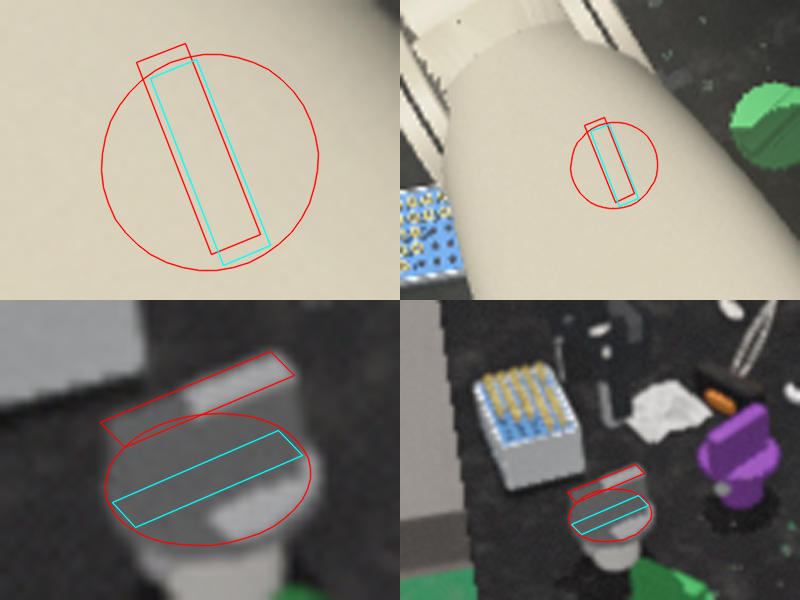

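jog_arm([
  [-0.9,0,40],
  [-0.9,0,75],
  [-0.9,0,92],
  [-0.9,0,92],
  [-0.9,0,92],
  [-0.9,0,92],
  [-0.9,0,92],
  [-0.9,0,92],
  [-0.9,0,92],
], roll=[0,0,0,0,0,0,0,0,0], jaw=[0.6,0.6,0.6,0.6,0,0,0,0,0], squeeze=60)

```text
clock: 4.18
ee_pos: [0.4837, 0.3602, 0.0501]
tool_rot: [[-0.932, -0.362, 0.003], [-0.362, 0.932, 0.002], [-0.003, 0.001, -1.0]]
force: [0.2, -0.1, 6.1]
gripper_width: 0.0127
```

```bash
python3 -c "from plan import st;st()"
```

```text
t 4.175 pos [0.4837 0.3602 0.0501] ax -158.79 tilt [ 0.0029  0.0018 -1.    ] F [ 0.16 -0.15  6.1 ] T [ 0.005  0.031 -0.002] w 0.0127 j [ 30.5  22.1 -16.5  51.2   0.    9.3]
```

Run:
```python
from plan import *
print(go((.4823,.3593,.048,201.2),(.490,.0275,.16,272.4)))
```

```text
(array([ 112.8, -312.1, -112. ]), np.float64(-1.243))
```

jog_arm([
  [0,0,-25],
  [0,0,-70],
  [0,0,-112],
  [0,0,-112],
  [0,0,-112],
], roll=[0,0,0,0,0], jaw=[0,0,0,0,0])

```text
clock: 4.8
ee_pos: [0.4815, 0.3589, 0.1594]
tool_rot: [[-0.932, -0.362, -0.001], [-0.362, 0.932, -0.001], [0.002, -0.0, -1.0]]
force: [0.2, -0.4, -2.0]
gripper_width: 0.0126
```

```bash
python3 -c "from plan import st;st()"
```

```text
t 4.8 pos [0.4815 0.3589 0.1594] ax -158.79 tilt [-1.5e-03 -9.0e-04 -1.0e+00] F [ 0.24 -0.42 -2.03] T [-0.023  0.036  0.033] w 0.0126 j [ 30.5  16.1 -10.2  63.9  -0.    9.3]
```

jog_arm([
  [17,-47,0],
  [34,-94,0],
  [51,-141,0],
  [68,-188,0],
  [85,-235,0],
  [100,-277,0],
  [112.8,-312.1,0],
  [112.8,-312.1,0],
  [112.8,-312.1,0],
  [112.8,-312.1,0],
  [112.8,-312.1,0],
], roll=[-0.17,-0.34,-0.51,-0.68,-0.85,-1.02,-1.19,-1.243,-1.243,-1.243,-1.243], jaw=[0,0,0,0,0,0,0,0,0,0,0])

```text
clock: 6.18
ee_pos: [0.4897, 0.0281, 0.1598]
tool_rot: [[0.043, -0.999, -0.001], [-0.999, -0.043, 0.0], [-0.0, 0.001, -1.0]]
force: [1.0, 0.5, -2.4]
gripper_width: 0.0126
```

```bash
cat > see.py <<'E'
from ov import *
from plan import st
import sys
st();S=telemetry.read_state();ee=np.array(S["ee_pos"]);off=.0501
U=np.load("R.npy")[0];Us=(.5011,-.0137,.2112)
im=vision.read_camera("side")
L=nets.regions_of("cartridge","side")
z=ee[2]-off
pp=proj([[ee[0],ee[1],z+.02]],"side")[0];print("exp px",pp)
for d in L: print(d["point"],d["p"],d["region"].sum())
d=[d for d in L if np.hypot(*(np.array(d["point"])[::-1]-pp))<40]
a=np.arctan2(*np.array(S["tool_rot"])[[1,0],0])
if d:
    m=d[0]["region"].astype(float)
    LOW=[CART[0],CART[1],CART[2],CART[4]]
    # fit only pixels of low part: compare below flange top
    ys=np.arange(400)[:,None]; lim=proj([[ee[0],ee[1],z+.04]],"side")[0,1]
    def cost(p): return np.abs((mask(LOW,p[0],p[1],a,"side",z)-m)*(ys>lim)).sum()
    p0=ee[:2];r=minimize(cost,p0,method="Nelder-Mead",options=dict(initial_simplex=[p0,p0+[.006,0],p0+[0,.006]],xatol=1e-4))
    print("cart side fit",r.x.round(4),r.fun,"minus tcp",(r.x-ee[:2]).round(4))
C=(ee[0],ee[1],a)
cv2.imwrite(sys.argv[1],np.hstack([crop(im,"side",proj([[ee[0],ee[1],z+.02]],"side")[0],CART,C,w=50,z=z),crop(im,"side",proj([[.49,.0275,.06]],"side")[0],UNIT[:2]+[mm(ring(18.2,62,0,45)*2)],Us,w=70)]))
E
python3 see.py pics/h1.png
```

```text
t 6.175 pos [0.4897 0.0281 0.1598] ax -87.54 tilt [-1.1e-03  1.0e-04 -1.0e+00] F [ 1.02  0.51 -2.4 ] T [ 0.06  -0.034 -0.023] w 0.0126 j [ -4.3   5.2 -23.5  61.4  -0.  -96.7]
exp px [286.6798492  270.90026252]
[269.3, 286.5] 0.89 744
[174.5, 308.1] 0.7 143
cart side fit [0.4903 0.0269] 24.925490196078428 minus tcp [ 0.0006 -0.0012]
```

View pics/h1.png

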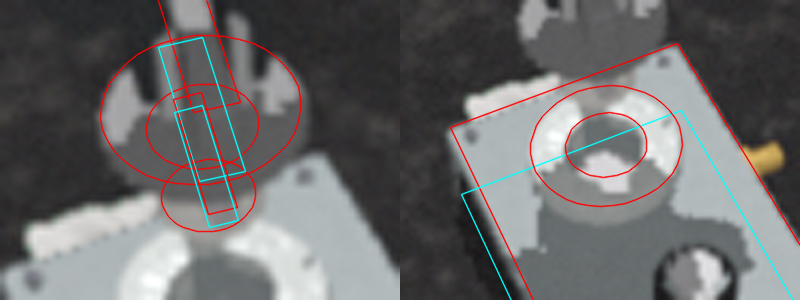

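Run:
```python
from plan import *
print(go((.490,.0275,.16,272.4),(.4907,.030,.118,272.4)))
```

```text
(array([-2.5, -0.8, 42. ]), np.float64(-0.0))
```

jog_arm([
  [-2.5,-0.8,22],
  [-2.5,-0.8,42],
  [-2.5,-0.8,42],
  [-2.5,-0.8,42],
], roll=[0,0,0,0], jaw=[0,0,0,0])

```text
clock: 6.78
ee_pos: [0.4913, 0.0303, 0.119]
tool_rot: [[0.043, -0.999, 0.001], [-0.999, -0.043, -0.0], [0.0, -0.001, -1.0]]
force: [-0.4, -0.8, -0.8]
gripper_width: 0.0129
```

```bash
cat > see2.py <<'E'
from ov import *
from plan import st
import sys
st();S=telemetry.read_state();ee=np.array(S["ee_pos"]);z=ee[2]-.0501
im=vision.read_camera("side");w=60
a=np.arctan2(*np.array(S["tool_rot"])[[1,0],0])
ctr=proj([[.4915,.03,.06]],"side")[0]-[0,4]
cl=crop(im,"side",ctr,[],(0,0,0),w=w)
ov=crop(im,"side",ctr,UNIT[:2]+[mm(ring(18.2,62,0,45)*2)],(.5011,-.0137,.2112),w=w)
x0,y0=int(ctr[0]-w*.667),int(ctr[1]-w*.5)
for P in CART[:3]:
    q=(proj(place(P,ee[0],ee[1],a,z),"side")-[x0-.5,y0-.5])*300/w;n=len(q)//2
    for k in(q[:n],q[n:]):cv2.polylines(ov,[np.round(k).astype(np.int32)],True,(0,255,0),1,cv2.LINE_AA)
cv2.imwrite(sys.argv[1],np.hstack([cl,ov]))
E
python3 see2.py pics/h2.png
```

```text
t 6.775 pos [0.4913 0.0303 0.119 ] ax -87.55 tilt [ 9.e-04 -1.e-04 -1.e+00] F [-0.42 -0.78 -0.79] T [ 0.047 -0.032 -0.023] w 0.0129 j [ -4.    7.6 -26.2  56.1  -0.  -96.4]
```

View pics/h2.png

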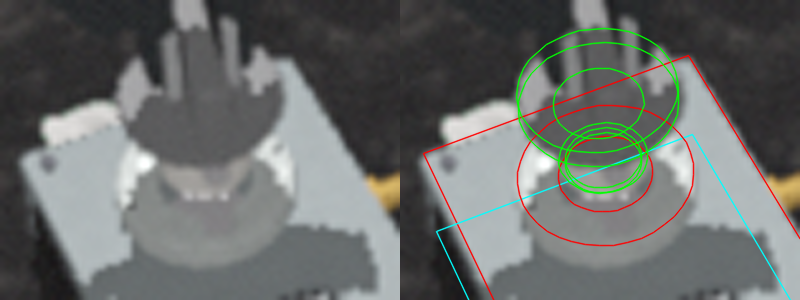

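jog_arm([
  [0,0,6],
  [0,0,10],
  [0,0,14],
  [0,0,18],
  [0,0,18],
], roll=[0,0,0,0,0], jaw=[0,0,0,0,0])

```text
clock: 7.45
ee_pos: [0.4903, 0.0302, 0.0998]
tool_rot: [[0.042, -0.999, -0.001], [-0.999, -0.042, 0.0], [-0.0, 0.001, -1.0]]
force: [-0.1, 0.6, -1.8]
gripper_width: 0.0127
```

```bash
python3 -c "from plan import st;st()"
```

```text
t 7.45 pos [0.4903 0.0302 0.0998] ax -87.57 tilt [-1.1e-03  1.0e-04 -1.0e+00] F [-0.14  0.62 -1.79] T [-0.054 -0.013  0.045] w 0.0127 j [ -4.    8.8 -27.5  53.8   0.  -96.5]
```

jog_arm([
  [0,0,2],
  [0,0,4],
  [0,0,6],
  [0,0,8],
  [0,0,8],
], roll=[0,0,0,0,0], jaw=[0,0,0,0,0])

```text
clock: 8.07
ee_pos: [0.4906, 0.0301, 0.0921]
tool_rot: [[0.042, -0.999, -0.0], [-0.999, -0.042, 0.0], [-0.0, 0.0, -1.0]]
force: [-0.7, -0.4, -0.7]
gripper_width: 0.0126
```

```bash
python3 -c "from plan import st;st()"
```

```text
t 8.075 pos [0.4906 0.0301 0.0921] ax -87.57 tilt [-5.e-04  0.e+00 -1.e+00] F [-0.75 -0.36 -0.65] T [ 0.005 -0.003 -0.013] w 0.0126 j [ -4.    9.3 -28.   52.8  -0.  -96.5]
```

jog_arm([
  [0,0,3],
  [0,0,6],
  [0,0,9],
  [0,0,12],
  [0,0,13],
  [0,0,13],
], roll=[0,0,0,0,0,0], jaw=[0,0,0,0,0,0])

```text
clock: 8.82
ee_pos: [0.491, 0.0301, 0.0798]
tool_rot: [[0.042, -0.999, 0.0], [-0.999, -0.042, -0.0], [0.0, -0.0, -1.0]]
force: [-2.0, -0.5, 6.2]
gripper_width: 0.0132
```

```bash
python3 -c "from plan import st;st()"
```

```text
t 8.825 pos [0.491  0.0301 0.0798] ax -87.57 tilt [ 4.e-04 -1.e-04 -1.e+00] F [-1.99 -0.51  6.23] T [0.031 0.478 0.057] w 0.0132 j [ -4.   10.2 -28.7  51.1  -0.  -96.5]
```

jog_arm([
  [0,0,0.8],
  [0,0,0.8],
  [0,0,0.8],
  [0,0,0.8],
  [0,0,0.8],
  [0,0,0.8],
], roll=[0,0.12,0.24,0.36,0.48,0.48], jaw=[0,0,0,0,0,0])

```text
clock: 9.57
ee_pos: [0.4923, 0.0302, 0.0796]
tool_rot: [[-0.424, -0.905, 0.003], [-0.905, 0.424, 0.0], [-0.001, -0.003, -1.0]]
force: [-1.8, 0.2, 5.7]
gripper_width: 0.0128
```

```bash
python3 -c "from plan import st;st()"
```

```text
t 9.575 pos [0.4923 0.0302 0.0796] ax -115.11 tilt [ 3.1e-03  2.0e-04 -1.0e+00] F [-1.75  0.18  5.73] T [ 0.105  0.168 -0.03 ] w 0.0128 j [ -4.   10.2 -28.7  51.    0.  -68.9]
```

Turning freely; continue to the stop.

jog_arm([
  [0,0,0],
  [0,0,0],
  [0,0,0],
  [0,0,0],
  [0,0,0],
  [0,0,0],
  [0,0,0],
  [0,0,0],
  [0,0,0],
  [0,0,0],
], roll=[0.12,0.24,0.36,0.48,0.6,0.72,0.84,0.92,0.94,0.94], jaw=[0,0,0,0,0,0,0,0,0,0])

```text
clock: 10.82
ee_pos: [0.4929, 0.0298, 0.0798]
tool_rot: [[-0.981, -0.192, 0.004], [-0.192, 0.981, -0.001], [-0.004, -0.002, -1.0]]
force: [-0.3, 0.6, 5.9]
gripper_width: 0.0125
```

```bash
python3 -c "from plan import st;st()"
```

```text
t 10.825 pos [0.4929 0.0298 0.0798] ax -168.94 tilt [ 4.2e-03 -9.0e-04 -1.0e+00] F [-0.32  0.61  5.85] T [-0.199 -0.027  0.009] w 0.0125 j [ -4.   10.2 -28.6  50.9  -0.  -15.1]
```

jog_arm([
  [0,0,0],
  [0,0,0],
  [0,0,0],
], roll=[0.03,0.06,0.06], jaw=[0,0,0])

```text
clock: 11.2
ee_pos: [0.4929, 0.0293, 0.0798]
tool_rot: [[-0.991, -0.134, 0.004], [-0.134, 0.991, -0.002], [-0.004, -0.003, -1.0]]
force: [0.5, -2.5, 6.3]
gripper_width: 0.0134
```

```bash
python3 -c "from plan import st;st()"
```

```text
t 11.2 pos [0.4929 0.0293 0.0798] ax -172.31 tilt [ 0.0041 -0.0022 -1.    ] F [ 0.49 -2.54  6.29] T [-0.463  0.034  0.404] w 0.0134 j [ -4.   10.2 -28.6  50.9  -0.1 -11.7]
```

jog_arm([
  [0,0,0],
  [0,0,-2],
  [0,0,-4],
  [0,0,-5.5],
  [0,0,-6],
  [0,0,-6],
], roll=[-0.04,-0.05,-0.05,-0.05,-0.05,-0.05], jaw=[0,0,0,0,0,0])

```text
clock: 11.95
ee_pos: [0.4921, 0.0299, 0.085]
tool_rot: [[-0.983, -0.182, 0.003], [-0.182, 0.983, -0.001], [-0.002, -0.001, -1.0]]
force: [3.0, -2.3, 4.0]
gripper_width: 0.0129
```

```bash
python3 -c "from plan import st;st()"
```

```text
t 11.95 pos [0.4921 0.0299 0.085 ] ax -169.5 tilt [ 2.6e-03 -6.0e-04 -1.0e+00] F [ 2.99 -2.28  4.03] T [-0.445 -0.868  0.09 ] w 0.0129 j [ -4.    9.8 -28.3  51.7  -0.  -14.5]
```

jog_arm([
  [0,0,-1],
  [0,0,-2],
  [0,0,-2],
], roll=[0,0,0], jaw=[0,0,0])

```text
clock: 12.32
ee_pos: [0.492, 0.0299, 0.0852]
tool_rot: [[-0.983, -0.182, 0.002], [-0.182, 0.983, -0.0], [-0.002, -0.001, -1.0]]
force: [9.4, -1.6, -8.9]
gripper_width: 0.0132
```

```bash
python3 -c "from plan import st;st()"
```

```text
t 12.325 pos [0.492  0.0299 0.0852] ax -169.51 tilt [ 2.2e-03 -4.0e-04 -1.0e+00] F [ 9.42 -1.6  -8.95] T [-0.554 -1.971  0.042] w 0.0132 j [ -4.    9.8 -28.3  51.7  -0.  -14.5]
```

jog_arm([
  [0,0,2],
  [0,0,2],
  [0,0,2],
  [0,0,2],
  [0,0,2],
  [0,0,-30],
  [0,0,-75],
  [0,0,-75],
], roll=[0,0,0,0,0,0,0,0], jaw=[0,0.4,0.4,0.4,0.4,0.4,0.4,0.4])

```text
clock: 13.32
ee_pos: [0.4941, 0.03, 0.1654]
tool_rot: [[-0.983, -0.182, 0.008], [-0.182, 0.983, -0.0], [-0.008, -0.002, -1.0]]
force: [1.2, -0.4, 0.0]
gripper_width: 0.0345
```

Run:
```python
from ov import *
from plan import st
st()
im=vision.read_camera("side")
L=nets.regions_of("cartridge","side");w=60
ctr=proj([[.4915,.03,.06]],"side")[0]+[5,8]
for d in L: print(d["point"],d["p"],d["region"].sum())
U=(.5011,-.0137,.2112)
cx=(.4917,.0303,.2112)
o=crop(im,"side",ctr,[],U,w=w)
o2=crop(im,"side",ctr,[UNIT[1],UNIT[3]],U,w=w);x0,y0=int(ctr[0]-w*.667),int(ctr[1]-w*.5)
for P in CART[2:4]:
    q=(proj(place(P,*cx,.035),"side")-[x0-.5,y0-.5])*300/w;n=len(q)//2
    cv2.polylines(o2,[np.round(q[n:]).astype(np.int32)],True,(0,255,0),1,cv2.LINE_AA)
cv2.imwrite("pics/k1.png",np.hstack([o,o2]))
```

```text
t 13.325 pos [0.4941 0.03   0.1654] ax -169.5 tilt [ 8.1e-03 -4.0e-04 -1.0e+00] F [ 1.2  -0.4   0.02] T [ 0.028 -0.018  0.008] w 0.0345 j [ -4.    5.  -22.9  61.6   0.  -14.5]
[177.4, 306.7] 0.61 145
```

View pics/k1.png

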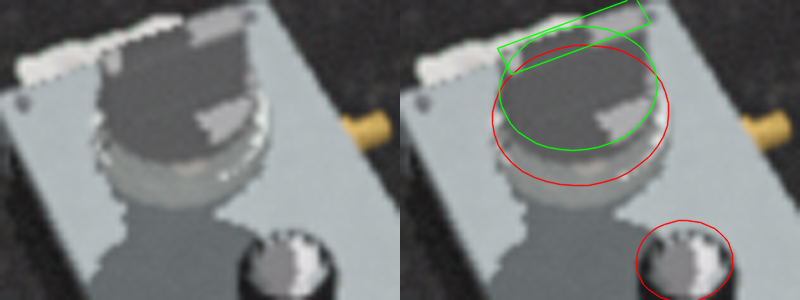

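Run:
```python
from plan import *
st()
print(go((.4907,.030,.1612,190.47),(.5122,-.065,.1612,190.47)))
```

```text
t 13.425 pos [0.491  0.0301 0.1618] ax -169.51 tilt [ 9.e-04  1.e-04 -1.e+00] F [-0.56  0.01 -0.28] T [-0.026  0.004  0.043] w 0.0339 j [ -4.    5.2 -23.2  61.5   0.  -14.5]
(array([ -3.9, -97.3,  -0. ]), np.float64(-0.0))
```

jog_arm([
  [-2,-50,0],
  [-3.9,-97.3,0],
  [-3.9,-97.3,0],
  [-3.9,-97.3,35],
  [-3.9,-97.3,50],
  [-3.9,-97.3,50],
  [-3.9,-97.3,50],
], roll=[0,0,0,0,0,0,0], jaw=[0.65,0.65,0.65,0.65,0.65,0.65,0.65])

```text
clock: 14.3
ee_pos: [0.5127, -0.0645, 0.112]
tool_rot: [[-0.983, -0.183, 0.001], [-0.183, 0.983, -0.0], [-0.001, -0.0, -1.0]]
force: [0.6, -0.4, 0.2]
gripper_width: 0.0553
```

Run:
```python
from ov import *
from plan import st
st()
im=vision.read_camera("side");w=60
ctr=proj([[.512,-.065,.1]],"side")[0]
o=crop(im,"side",ctr,[],(0,0,0),w=w)
o2=crop(im,"side",ctr,[UNIT[3]],(.5011,-.0137,.2112),w=w)
cv2.imwrite("pics/k2.png",np.hstack([o,o2]))
```

```text
t 14.3 pos [ 0.5127 -0.0645  0.112 ] ax -169.47 tilt [ 6.e-04 -1.e-04 -1.e+00] F [ 0.6  -0.45  0.24] T [-0.037  0.01   0.001] w 0.0553 j [-14.3  10.4 -23.8  55.8   0.  -24.9]
```

View pics/k2.png

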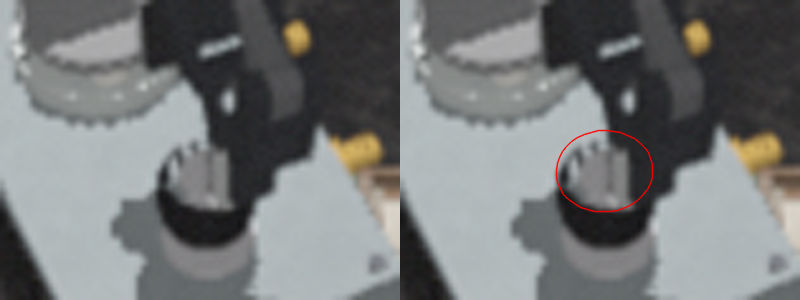

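Run:
```python
from ov import *
w=60;ctr=proj([[.512,-.065,.1]],"side")[0];x0,y0=int(ctr[0]-w*.667),int(ctr[1]-w*.5)
Y=np.array([-.183,.983,0]);t=np.array([.5127,-.0645,.112])
for k in(-.03,0,.03):
  for z in (0,.012,.05,.1):print(k,z,((proj([t+k*Y+[0,0,z]],"side")[0]-[x0-.5,y0-.5])*5).round())
```

```text
-0.03 0 [239. 199.]
-0.03 0.012 [239. 178.]
-0.03 0.05 [237. 109.]
-0.03 0.1 [234.  10.]
0 0 [204. 132.]
0 0.012 [203. 111.]
0 0.05 [200.  41.]
0 0.1 [196. -58.]
0.03 0 [171.  68.]
0.03 0.012 [169.  47.]
0.03 0.05 [165. -23.]
0.03 0.1 [ 160. -122.]
```

jog_arm([
  [0,-1,20],
  [0,-1,40],
  [0,-1,49],
  [0,-1,49],
  [0,-1,49],
  [0,-1,49],
  [0,-1,49],
  [0,-1,49],
], roll=[0,0,0,0,0,0,0,0], jaw=[0.65,0.65,0.65,0.65,0.1,0.1,0.1,0.1], squeeze=50)

```text
clock: 15.35
ee_pos: [0.5134, -0.0654, 0.0639]
tool_rot: [[-0.983, -0.183, 0.002], [-0.183, 0.983, 0.001], [-0.002, 0.001, -1.0]]
force: [-1.1, 2.5, 5.8]
gripper_width: 0.0322
```

```bash
python3 -c "from plan import st;st()"
```

```text
t 15.35 pos [ 0.5134 -0.0654  0.0639] ax -169.48 tilt [ 0.002  0.001 -1.   ] F [-1.06  2.51  5.78] T [0.589 0.29  0.045] w 0.0322 j [-14.5  13.6 -26.6  49.7   0.1 -25. ]
```

jog_arm([
  [0,0,-5],
  [0,0,-10],
  [0,0,-15],
  [0,0,-20],
  [0,0,-22],
  [0,0,-22],
  [0,0,-22],
], roll=[0,0,0,0,0,0,0], jaw=[0.1,0.1,0.1,0.1,0.1,0.1,0.1])

```text
clock: 16.23
ee_pos: [0.5132, -0.0654, 0.0841]
tool_rot: [[-0.983, -0.182, 0.002], [-0.182, 0.983, 0.001], [-0.002, 0.001, -1.0]]
force: [5.9, 3.9, -7.3]
gripper_width: 0.0329
```

```bash
python3 -c "from plan import st;st()"
```

```text
t 16.225 pos [ 0.5132 -0.0654  0.0841] ax -169.49 tilt [ 0.0015  0.0011 -1.    ] F [ 5.91  3.86 -7.3 ] T [ 8.210e-01 -1.185e+00 -1.000e-03] w 0.0329 j [-14.5  12.2 -25.4  52.3   0.1 -25. ]
```

jog_arm([
  [0,0,0],
  [0,0,0],
  [0,0,0],
  [0,0,0],
  [0,0,-30],
  [0,0,-80],
  [0,0,-120],
  [0,0,-120],
  [0,0,-120],
], roll=[0,0,0,0,0,0,0,0,0], jaw=[0.65,0.65,0.65,0.65,0.65,0.65,0.65,0.65,0.65])

```text
clock: 17.35
ee_pos: [0.512, -0.0658, 0.204]
tool_rot: [[-0.983, -0.182, -0.001], [-0.182, 0.983, 0.0], [0.001, 0.0, -1.0]]
force: [-0.6, -0.3, -0.2]
gripper_width: 0.0555
```

Run:
```python
from ov import *
from plan import st
st()
im=vision.read_camera("side");w=80
ctr=proj([[.505,-.03,.07]],"side")[0]
U=(.5011,-.0137,.2112)
UP=mm(cyl(17,84,110,0,-52))
o2=crop(im,"side",ctr,[UP],U,w=w);x0,y0=int(ctr[0]-w*.667),int(ctr[1]-w*.5)
for P in CART[2:4]:
    q=(proj(place(P,.4919,.0301,.2112,.035),"side")-[x0-.5,y0-.5])*300/w;n=len(q)//2
    cv2.polylines(o2,[np.round(q[n:]).astype(np.int32)],True,(0,255,0),1,cv2.LINE_AA)
cv2.imwrite("pics/f1.png",np.hstack([crop(im,"side",ctr,[],U,w=w),o2]))
```

```text
t 17.35 pos [ 0.512  -0.0658  0.204 ] ax -169.5 tilt [-8.e-04  0.e+00 -1.e+00] F [-0.6  -0.34 -0.17] T [-0.008  0.047  0.028] w 0.0555 j [-14.5   5.8 -17.1  67.1  -0.  -25. ]
```

View pics/f1.png

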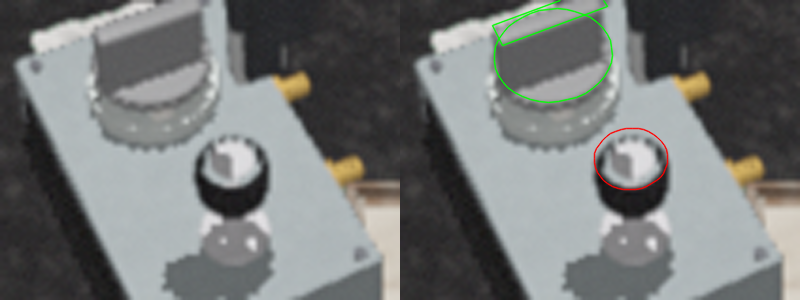

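```bash
python3 -c "
from plant import ctrl;print(ctrl.close_job())"
```

```text
the job is handed in; nothing more can be done
None
```

The job is handed in, at about 17 s of the 56 s allowed; no verdict was reported. The grey cartridge is in the socket and locked, and the valve knob is up.

**Cartridge:** I pushed it in to about 32 mm against roughly 8 N. I turned it clockwise until the stop showed as about 0.4 N m of torque, then let it spring up. With the jaws still shut, an upward pull of about 9 N stopped it with the foot 27 mm below the collar's top, which is the locked height. The lugs were about 0.03 rad from the unit's x axis.

**Valve knob:** It rose 20 mm and came to a hard stop at about 7 N.

**Last check:** The final side picture, taken after letting go, shows the cartridge upright and aligned in the collar. The knob stands up with its stem visible, and the arm is clear. I did not take a closing measurement of the tip rack, vial or bottle. No unexpected contact showed in the force readings, and the arm's path passed above or clear of them.

**What disagreed:** The two cameras placed the socket about 4 mm apart. I went with the side camera, and the cartridge went in there without a side contact. The knob's overlay stayed about 1 pixel off in the side view, both before and after pulling.

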